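# Hold the electrode chuck open with its two release buttons

### The job

Open the chuck that has the copper electrode in it: press its two green release buttons together, one under each fingertip, all the way down, and keep both down until the chuck has let go and pushed the electrode holder up off its seat. Finish while still holding both buttons down, so that a colleague can lift the electrode out; do not touch the electrode, do not press the empty chuck's buttons, and leave everything else where it is.

Things in the scene. Friction and masses are not known exactly. Their poses are not given: they have to be found in the camera images.
- station_a: Station with the copper electrode (left or right of two alike). Fixed. Steel plate 250 (x) x 130 x 15 mm; origin: centre of its underside, on the work surface. Round chuck, 100 mm across, 60 mm high, centred at x +65 mm. Grey valve block 62 x 112 mm, its top 58 mm above the work surface, centred at x -82 mm (robot's side), with two green buttons on top and a gauge standing 13 mm out of its front.
- station_a_pair (a point): Point midway between the two button caps of station_a, at the height of the cap tops when they are up (73 mm above the work surface). The caps' centres lie 28 mm from it along this frame's +y (left button) and -y (right button); axes as the station's, z up. Between the caps is only the flat block top, 14 mm lower.
- a_left_top (a point): Centre of the top of station_a's left release button (its +y side): a flat round green cap, 26 mm across, that moves straight down when pressed. Unpressed its top stands 73 mm above the work surface and 10 mm above an aluminium collar, 34 mm across, around it; fully down it still stands 2 mm above the collar.
- a_right_top (a point): The same for station_a's right release button (its -y side).
- a_left (a joint): How far station_a's left button is pressed: 0 = up, 0.008 m = fully down against its stop. Spring return: about 3.6 N starts it, 5.5 N holds it fully down, so the two together take about 11 N.
- a_right (a joint): The same for station_a's right button.
- a_ejector (a joint): Height of the piston in station_a's chuck: 0 = clamped, 0.004 m = open, holder pushed up. The release valve drives it: it opens only as far as both buttons are down, takes about 1 to 2 s to rise once both are fully down, and sinks again when either comes up.
- station_a_chuck (a point): Centre of the seat of station_a's chuck, level with the top of its rest pads, 64 mm above the work surface.
- holder: Electrode holder in station_a's chuck, 0.35 kg, loose: steel square 50 x 50 x 12 mm, a spigot below it in the chuck's bore, a two-pronged copper electrode on it, top 126 mm above the work surface. Origin: centre of the square's underside, which rests on the chuck's pads, 64 mm above the work surface. The open chuck lifts it about 3.5 mm. Only the chuck may move it.
- station_b: The other station, alike in every size, its chuck empty. Fixed. Origin and axes as for station_a. Not to be operated.
- b_left (a joint): Press of station_b's left button, 0 = up, 0.008 m = down.
- b_right (a joint): Press of station_b's right button.
- spare_electrode: Spare copper electrode on a steel square 50 x 50 mm, 62 mm high, loose on the work surface; origin at the centre of its underside.
- reference_sphere: White reference sphere (25 mm) on a dark slim post with a foot 60 mm across, 122 mm high, loose; origin at the centre of its underside.
- pendant: Joystick pendant of the measuring machine, 195 x 95 mm, body 30 mm high, joystick to 86 mm, with a red stop button, loose; origin on the underside, about mid-length, x axis along it.
Not all that is in view belongs to the job. What is shaped like the holder but purple is not meant.

How it is judged:
By the outcome, as a careful person would: the job done as asked, in the order asked, and still so for the second after the job is handed in, while the arm keeps its last pose, push and grip.
It also fails if it takes over 32 s, if anything falls off the work surface, if the arm or the gripper's body presses on something with over 40 N, if the wrist force passes 120 N, or if a joint passes its speed limit or range.

### The arm

A 6-joint arm with a two-finger parallel gripper is mounted at the origin on the work surface. World frame = base frame: x ahead of the robot, y to its left, z up, the work surface at z = 0. Lengths are in m, angles in rad, forces in N, time in s.
With the tool pointing down it reaches from about 0.3 to 0.775 m from the base axis. Payload 14.6 kg.
Tool frame: the origin (TCP) lies on the centre line of the jaws, within the pads' length; the fingertips stand 25 mm ahead of it and the grasp point (between the pads) lies 6 mm ahead of it (ctrl.tip_reach is the distance from the TCP to the fingertips, in m); z points along the fingers, y is the line along which they close (so a half turn about z gives the same grasp; the last joint's range is limited). The gripper opens to 94 mm and grips with 3 to 60 N. Pads are 16 mm wide; open, the fingers measure 119 mm over their backs; the gripper's body (75 mm by 177 mm) begins 78 mm behind the grasp point.
Start: joints at [1.216, 0.3, 1.521, -0, 1.321, -0.067], TCP at [0.156, 0.527, 0.23] pointing down, gripper open.
Joint ranges: [-3.03, 3.03], [-0.79, 2.21], [0.23, 2.52], [-1.04, 4.18], [0, 3.07], [-2.55, 2.55]. Speed limits (rad/s): [2.22, 2.22, 2.57, 3.14, 3.14, 3.14].

### API

Orientations are given as [roll, pitch, yaw] about the fixed x, y, z axes, in that order (R = Rz(yaw) Ry(pitch) Rx(roll)).
In Python, from station import ctrl gives the robot as it stands. The module is installed in compiled form; this text tells all that it offers.
- The arm moves only by the tool apply_moves, never from a script. Its argument "deltas" is a list of rows, each a list of 7 numbers: the closure in counts, from 0 (fully open) to 255 (shut), then the shift along the world's x, y, z in cm, then the turn, a rotation vector about the world's x, y, z in rad. In form: [[jaw, tx, ty, tz, ax, ay, az], ...]. A call has 1 to 10 rows; each row shifts and turns the commanded pose from where the row before left it; what a row does not reach is not made up. A row lasts 1/10 s, in which the tool goes at most 50 mm and 8.59 degrees, less where a joint would pass 70% of its speed; a pose out of reach is approached as far as the arm can. A call with a gripper value outside its range is refused whole. The fingers move at their own pace and stop on an object; "grip_force" is the grip in N (left out, the last holds). Time passes only in rows, so rows that do not move let the fingers close. It gives the time, the measured TCP pose, the force, the opening and the grip force at its end, in the units of the state.
- ctrl.get_obs(): the state, without advancing time (a new reading comes with each control period).
- ctrl.camera(name): name is "scene" or "side" or "wrist"; returns a dict with "img" (420x560x3 uint8, red, green, blue), "K" (3x3 intrinsics, pixels), "k1" (the pictures are not rectified: a ray, as slopes to the right and down, at radius r is drawn at 1 + k1 r^2 times it, then the intrinsics apply), "pose" (4x4, takes a point from camera to world coordinates); the wrist camera has in their place "hand_eye" (4x4, takes a point from camera to tool coordinates, whose origin is the TCP and whose axes are the flange's). Camera axes: x right, y up, looking along -z (the intrinsics and any distortion apply to the point x, -y, -z); pixel columns grow to the right and rows downward; lengths in m; the calibration is good to about 2 mm. A picture is of the moment at which its call begins: read the wrist's pose just before it. There is no depth.
- ctrl.hand_in(): hands the job in; it is judged then, once.
The state is a dict: "time_s": time; "qpos": joint angles; "joint_vel": joint speeds; "tau": joint torques, N m; "ee_pos": TCP position; "eef_rot": TCP orientation; "force": force on the tool from outside, world axes, zero at the start; "moment": the same for the moment, N m; "grip_width": finger opening in m; "grip_force": force on a finger pad.
Only numpy, scipy, OpenCV 4.12 (cv2) and the standard library are available. Lean on these libraries where they do the work, as an engineer would, in place of code of your own. Each camera call takes 0.05 s, during which the arm holds its last target. There are 200 camera calls.

## Working session

There is one attempt and no reset: what is moved stays moved. The work goes in short steps, Python scripts to look and compute and a tool call to move; the robot and the scene stay as the last step left them, time stands still between calls to the robot, and variables do not carry over. Pictures are saved under pics/ and viewed, at most 10 in all, crops included, and the job is handed in when it is done.

Besides the shell and the picture viewer there is one more tool, called after ">>>" by a JSON object that holds its "api" and its "payload", one argument or row to a line. apply_moves: Moves the arm, as the interface text tells. Its arguments: {"type":"object","properties":{"deltas":{"type":"array"},"grip_force":{"type":"number"}},"required":["deltas"]}

```bash
mkdir -p pics; cat > h.py <<'E'
import numpy as np, cv2
from station import ctrl
from scipy.spatial.transform import Rotation as R
def tool():
    o=ctrl.get_obs(); T=np.eye(4); e=np.array(o["eef_rot"],float)
    T[:3,:3]=R.from_euler('xyz',e).as_matrix() if e.size==3 else (e if e.shape==(3,3) else R.from_quat(e).as_matrix())
    T[:3,3]=o["ee_pos"]; return T
def shot(name,f=None):
    T=tool(); c=ctrl.camera(name); P=c["pose"] if "pose" in c else T@c["hand_eye"]
    if f: cv2.imwrite(f,c["img"][:,:,::-1])
    np.savez(f"/tmp/{name}.npz",img=c["img"],K=c["K"],k1=c["k1"],P=P); return c["img"],c["K"],c["k1"],P
def load(name):
    d=np.load(f"/tmp/{name}.npz"); return d["img"],d["K"],float(d["k1"]),d["P"]
def onz(uv,cam,z):
    _,K,k1,P=cam; p=cv2.undistortPoints(np.array(uv,float).reshape(-1,1,2),K,np.array([k1,0,0,0.]))[:,0]
    d=np.c_[p[:,0],-p[:,1],-np.ones(len(p))]@P[:3,:3].T; o=P[:3,3]
    return o+d*((z-o[2])/d[:,2])[:,None]
def green(cam):
    h=cv2.cvtColor(cam[0],cv2.COLOR_RGB2HSV); m=cv2.inRange(h,(45,90,40),(85,255,255))
    n,_,s,c=cv2.connectedComponentsWithStats(m)
    return [(c[i].round(1).tolist(),int(s[i,4]),s[i,:4].tolist()) for i in range(1,n) if s[i,4]>25]
E
python3 - <<'E'
from h import *
print({k:np.round(v,3).tolist() for k,v in ctrl.get_obs().items()}, ctrl.tip_reach)
for n in("scene","side","wrist"):
    c=shot(n,f"pics/{n}0.png")
    print(n,c[3].round(3).tolist())
    for g in green(c): print(g,onz(g[0],c,.073).round(4))
E
```

```text
{'time_s': 0.0, 'qpos': [1.216, 0.3, 1.522, -0.0, 1.321, -0.067], 'joint_vel': [-0.002, -0.001, 0.001, -0.0, 0.0, 0.001], 'tau': [0.0, -53.182, -35.272, 0.071, 0.024, -0.0], 'ee_pos': [0.156, 0.527, 0.23], 'eef_rot': [-3.14, -0.0, 2.854], 'force': [-0.067, -0.176, -0.001], 'moment': [0.016, -0.024, -0.019], 'grip_force': 0.0, 'grip_width': 0.094} 0.025
scene [[0.362, -0.623, 0.694, 1.633], [0.932, 0.235, -0.275, -0.398], [0.009, 0.746, 0.666, 1.025], [0.0, 0.0, 0.0, 1.0]]
([328.3, 176.5], 39, [325, 174, 8, 6]) [[0.5417 0.2137 0.073 ]]
([345.4, 176.2], 39, [342, 174, 8, 6]) [[0.5596 0.2659 0.073 ]]
([225.6, 198.8], 48, [222, 196, 9, 7]) [[ 0.5322 -0.1261  0.073 ]]
([207.2, 200.7], 50, [203, 198, 9, 7]) [[ 0.5212 -0.1805  0.073 ]]
side [[-0.998, 0.027, -0.059, 0.583], [-0.065, -0.497, 0.865, 0.884], [-0.006, 0.867, 0.498, 0.598], [0.0, 0.0, 0.0, 1.0]]
([541.4, 52.3], 215, [535, 36, 14, 33]) [[-1.8302 -3.3306  0.073 ]]
([505.8, 126.3], 38, [500, 122, 13, 9]) [[-0.2716 -0.7435  0.073 ]]
([331.0, 179.0], 42, [327, 176, 9, 7]) [[ 0.5202 -0.174   0.073 ]]
([328.0, 187.2], 47, [324, 184, 9, 7]) [[ 0.5309 -0.1195  0.073 ]]
([327.8, 259.1], 93, [322, 255, 12, 10]) [[0.5404 0.2182 0.073 ]]
([319.9, 274.7], 107, [314, 270, 13, 11]) [[0.558  0.2708 0.073 ]]
wrist [[0.284, -0.922, -0.264, 0.078], [0.959, 0.273, 0.079, 0.55], [-0.001, -0.275, 0.961, 0.384], [0.0, 0.0, 0.0, 1.0]]
```

View pics/scene0.png

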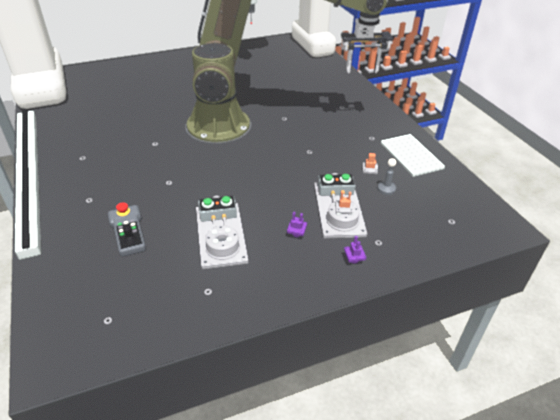

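View pics/side0.png

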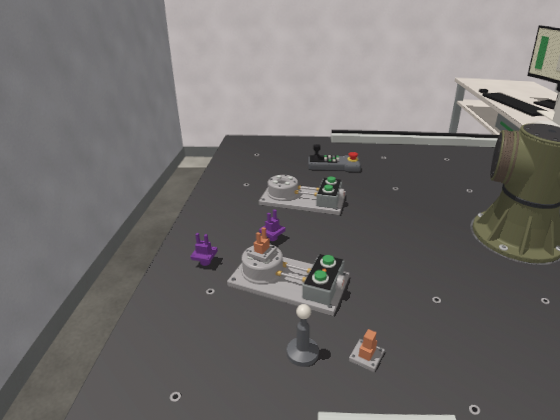

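The scene and side views show the copper electrode in the chuck on the left station (y ≈ 0.24). Its buttons are at about (0.541, 0.216) and (0.559, 0.268). I'll move above them and set the jaws.

>>> {"api": "apply_moves", "payload": {
  "deltas": [
    [0,3.9,-2.85,0,0,0,0],
    [0,3.9,-2.85,0,0,0,0],
    [60,3.9,-2.85,0,0,0,0],
    [137,3.9,-2.85,0,0,0,0],
    [137,3.9,-2.85,0,0,0,0],
    [137,3.9,-2.85,0,0,0,0],
    [137,3.9,-2.85,0,0,0,-0.03],
    [137,3.9,-2.85,0,0,0,0],
    [137,3.9,-2.85,0,0,0,0],
    [137,3.9,-2.85,0,0,0,0]
  ]
}}

```text
time_s: 1.15
ee_pos: [0.5474, 0.2409, 0.2303]
eef_rot: [-3.141, -0.0, 2.824]
force: [0.5, 0.0, 0.7]
grip_width: 0.0437
grip_force: 0.0
```

>>> {"api": "apply_moves", "payload": {
  "deltas": [
    [137,0,0,-3,0,0,0],
    [137,0,0,-2,0,0,0],
    [137,0,0,0,0,0,0],
    [137,0,0,0,0,0,0]
  ]
}}

```text
time_s: 1.55
ee_pos: [0.5462, 0.2426, 0.181]
eef_rot: [3.142, 0.0, 2.824]
force: [0.1, 0.7, 0.7]
grip_width: 0.0439
grip_force: 0.0
```

```bash
python3 - <<'E'
from h import *
o=ctrl.get_obs(); print(o["ee_pos"],o["eef_rot"],o["grip_width"],o["time_s"])
for n in("scene","side","wrist"):
    c=shot(n,f"pics/{n}1.png")
    for g in green(c): print(n,g,onz(g[0],c,.073).round(4))
E
```

```text
[0.54615508 0.24255008 0.18103036] [3.14156229e+00 2.49085274e-05 2.82404803e+00] 0.04385555412489824 1.55
scene ([345.4, 176.0], 41, [342, 173, 8, 7]) [[0.5587 0.2663 0.073 ]]
scene ([328.0, 176.4], 40, [324, 174, 9, 6]) [[0.5409 0.213  0.073 ]]
scene ([225.6, 198.8], 48, [222, 196, 9, 7]) [[ 0.5322 -0.1261  0.073 ]]
scene ([207.3, 200.8], 48, [203, 198, 9, 7]) [[ 0.5218 -0.1804  0.073 ]]
side ([541.4, 52.3], 213, [535, 36, 14, 33]) [[-1.8302 -3.3306  0.073 ]]
side ([327.8, 259.1], 93, [322, 255, 12, 10]) [[0.5404 0.2182 0.073 ]]
side ([319.9, 274.7], 107, [314, 270, 13, 11]) [[0.558  0.2708 0.073 ]]
wrist ([249.8, 216.7], 651, [236, 203, 29, 29]) [[0.5364 0.2168 0.073 ]]
wrist ([313.1, 216.6], 647, [299, 203, 29, 29]) [[0.5534 0.2688 0.073 ]]
```

View pics/wrist1.png

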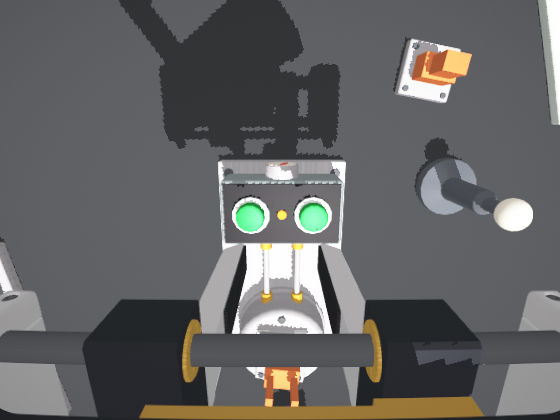

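The wrist view shows both green caps of the copper-electrode station, at (250,217) and (313,217). The jaws are parallel to them. Next I'll descend to about 13 mm above the caps and look again.

>>> {"api": "apply_moves", "payload": {
  "deltas": [
    [137,0.1,0,-2.5,0,0,0],
    [137,0,0,-2.5,0,0,0],
    [137,0,0,-2,0,0,0],
    [137,0,0,0,0,0,0],
    [137,0,0,0,0,0,0]
  ]
}}

```text
time_s: 2.2
ee_pos: [0.5475, 0.2427, 0.1117]
eef_rot: [3.141, 0.001, 2.824]
force: [0.3, 0.3, 0.6]
grip_width: 0.0436
grip_force: 0.0
```

```bash
python3 - <<'E'
from h import *
o=ctrl.get_obs(); print(o["ee_pos"],o["grip_width"],o["force"])
c=shot("wrist","pics/wrist2.png")
for g in green(c): print(g,onz(g[0],c,.073).round(4))
im=[cv2.resize(shot("side")[0][200:320,270:390],(400,400),interpolation=2),cv2.resize(shot("scene")[0][140:240,290:390],(400,400),interpolation=2)]
cv2.imwrite("pics/c2.png",np.hstack(im)[:,:,::-1])
E
```

```text
[0.54748151 0.24266464 0.11172235] 0.043552914720154934 [0.31894891 0.3421257  0.5790181 ]
([241.8, 241.4], 732, [221, 227, 38, 39]) [[0.5333 0.2197 0.073 ]]
([320.3, 241.9], 768, [304, 227, 39, 39]) [[0.5496 0.2679 0.073 ]]
```

View pics/wrist2.png

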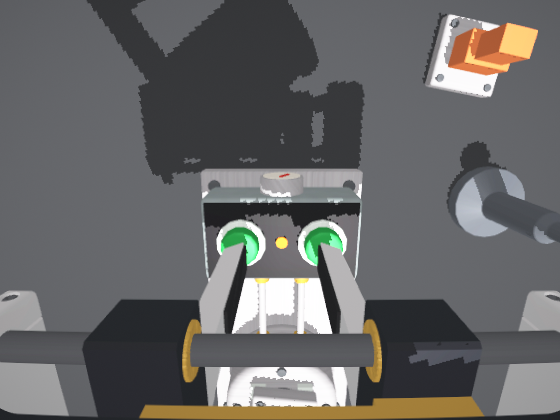

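View pics/c2.png

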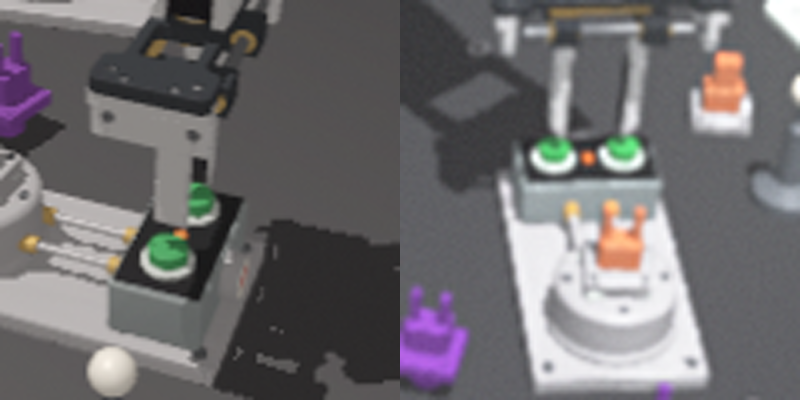

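The wrist view shows both fingertips just above the caps, near (240,246) and (323,246). The side and scene crops agree. Next I'll fit the cap positions to their outlines and project the fingertips for comparison.

```bash
python3 - <<'E'
from h import *
from scipy.optimize import least_squares
cam=load("wrist"); img,K,k1,P=cam
def proj(X,P=P,K=K,k1=k1):
    c=(X-P[:3,3])@P[:3,:3]; p=np.c_[c[:,0],-c[:,1]]/-c[:,2:3]
    p=p*(1+k1*(p**2).sum(1,keepdims=True)); return p@np.diag([K[0,0],K[1,1]])+K[:2,2]
t=np.linspace(0,6.28,73); ring=np.c_[np.cos(t),np.sin(t),0*t]*.013
def box(xy):
    q=np.vstack([proj(np.array([*xy,z])+ring) for z in(.073,.065)]); return np.r_[q.min(0),q.max(0)]
for b in([221,227,38,39],[304,227,39,39]):
    m=np.r_[b[0],b[1],b[0]+b[2],b[1]+b[3]]-.5
    # wrist calib offset left free only in position
    r=least_squares(lambda x:box(x)-m,[.547,.243],x_scale=.01); print(r.x.round(4),r.fun.round(1))
T=tool(); 
for s in(-1,1):
    print("tip px",proj(np.array([(T@[x,s*y,.025,1])[:3] for x in(-.008,.008) for y in(.0218,.0343)])).round(0).tolist(), (T@[0,s*.028,.025,1])[:3].round(4))
E
```

```text
[0.5374 0.2164] [-1.3 -1.   1.4  1. ]
[0.5545 0.2685] [-0.8 -1.   0.8  1. ]
tip px [[247.0, 272.0], [227.0, 272.0], [246.0, 248.0], [226.0, 248.0]] [0.539  0.2161 0.087 ]
tip px [[318.0, 272.0], [338.0, 272.0], [319.0, 248.0], [339.0, 248.0]] [0.5565 0.2693 0.0871]
```

```bash
python3 - <<'E'
from h import *
im=load("wrist")[0]; cv2.imwrite("pics/w2c.png",cv2.resize(im[210:310,190:370],(792,440),interpolation=2)[:,:,::-1])
E
```

```text
(no output)
```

View pics/w2c.png

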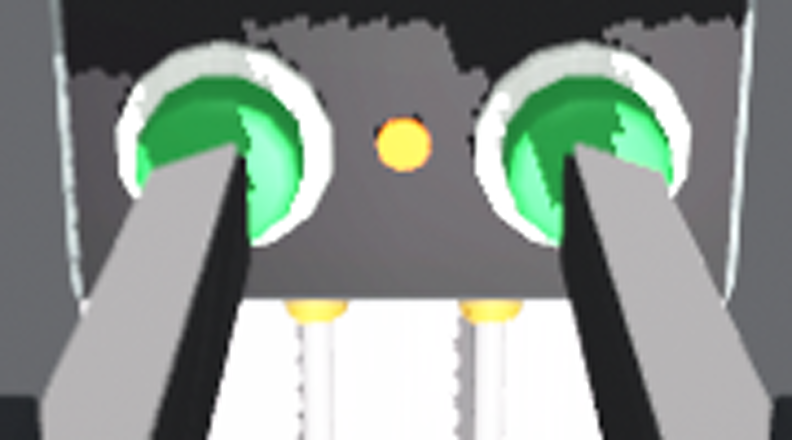

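The tips are centred on the caps to within about 2 mm. Pressing down slowly now.

>>> {"api": "apply_moves", "payload": {
  "deltas": [
    [137,0,0,-0.7,0,0,0],
    [137,0,0,-0.5,0,0,0],
    [137,0,0,-0.3,0,0,0],
    [137,0,0,-0.3,0,0,0],
    [137,0,0,-0.2,0,0,0],
    [137,0,0,0,0,0,0]
  ]
}}

```text
time_s: 2.95
ee_pos: [0.5473, 0.2424, 0.091]
eef_rot: [3.141, 0.0, 2.824]
force: [-2.9, -0.9, 10.0]
grip_width: 0.0437
grip_force: 4.9
```

>>> {"api": "apply_moves", "payload": {
  "deltas": [
    [137,0,0,-0.1,0,0,0],
    [137,0,0,-0.1,0,0,0],
    [137,0,0,0,0,0,0]
  ]
}}

```text
time_s: 3.25
ee_pos: [0.5474, 0.2425, 0.0901]
eef_rot: [3.141, 0.001, 2.824]
force: [-7.3, -3.5, 19.8]
grip_width: 0.0435
grip_force: 9.7
```

>>> {"api": "apply_moves", "payload": {
  "deltas": [
    [137,0,0,-0.05,0,0,0],
    [137,0,0,0,0,0,0],
    [137,0,0,0,0,0,0],
    [137,0,0,0,0,0,0],
    [137,0,0,0,0,0,0],
    [137,0,0,0,0,0,0],
    [137,0,0,0,0,0,0],
    [137,0,0,0,0,0,0],
    [137,0,0,0,0,0,0],
    [137,0,0,0,0,0,0]
  ]
}}

```text
time_s: 4.25
ee_pos: [0.5474, 0.2425, 0.0901]
eef_rot: [3.141, 0.001, 2.824]
force: [-8.7, -4.1, 23.9]
grip_width: 0.0437
grip_force: 11.8
```

>>> {"api": "apply_moves", "payload": {
  "deltas": [
    [137,0,0,0,0,0,0],
    [137,0,0,0,0,0,0],
    [137,0,0,0,0,0,0],
    [137,0,0,0,0,0,0],
    [137,0,0,0,0,0,0],
    [137,0,0,0,0,0,0],
    [137,0,0,0,0,0,0],
    [137,0,0,0,0,0,0],
    [137,0,0,0,0,0,0],
    [137,0,0,0,0,0,0]
  ]
}}

```text
time_s: 5.25
ee_pos: [0.5474, 0.2425, 0.0901]
eef_rot: [3.141, 0.001, 2.824]
force: [-9.6, -3.8, 23.6]
grip_width: 0.0438
grip_force: 11.8
```

```bash
python3 - <<'E'
from h import *
o=ctrl.get_obs(); print(o["ee_pos"],o["force"],o["moment"],o["time_s"])
a=cv2.imread("pics/side1.png"); b=shot("side","pics/side3.png")[0][:,:,::-1]
s=shot("scene","pics/scene3.png")[0][:,:,::-1]; s1=cv2.imread("pics/scene1.png")
# vertical shift of holder (copper) pixels between before/after
for n,x,y,(r0,r1,c0,c1) in(("side",a,b,(225,255,250,272)),("scene",s1,s,(190,212,335,356))):
    for im in(x,y):
        h=cv2.cvtColor(np.ascontiguousarray(im[r0:r1,c0:c1]),cv2.COLOR_BGR2HSV); m=cv2.inRange(h,(3,110,80),(20,255,255))
        p=np.argwhere(m); print(n,len(p),p.mean(0).round(2))
t=[cv2.resize(np.ascontiguousarray(i[215:305,235:355]),(400,300),interpolation=2) for i in(a,b)]
u=[cv2.resize(np.ascontiguousarray(i[160:235,310:410]),(400,300),interpolation=2) for i in(s1,s)]
cv2.imwrite("pics/c3.png",np.vstack([np.hstack(t),np.hstack(u)]))
E
```

```text
[0.54744709 0.24249916 0.09010997] [-9.56741519 -3.80493134 23.60435845] [-0.82020552  1.87711672 -0.00364926] 5.25
side 261 [16.86 11.21]
side 260 [15.68 11.14]
scene 109 [10.32  9.48]
scene 108 [9.56 9.64]
```

View pics/c3.png

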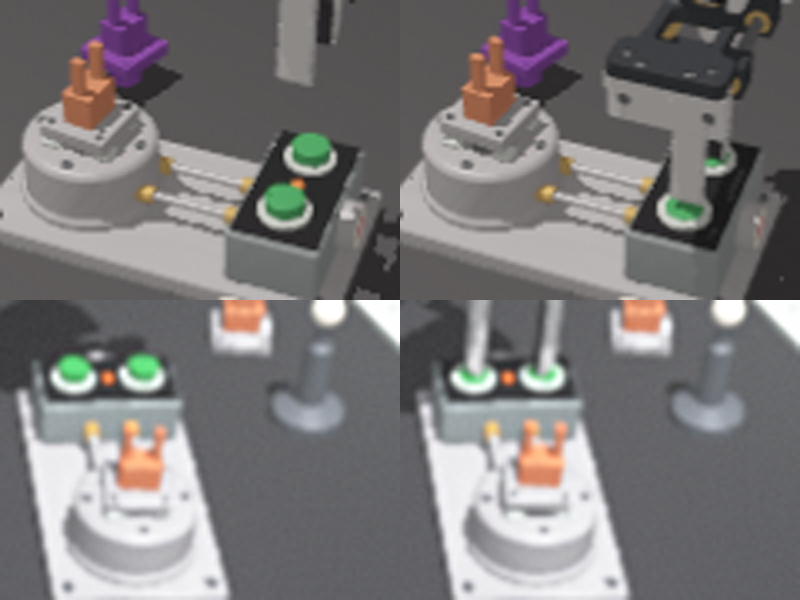

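The crops show both caps nearly flush with their collars under the fingertips, and the holder raised. I'll check how far it has lifted, in mm.

>>> {"api": "apply_moves", "payload": {
  "deltas": [
    [137,0,0,-0.03,0,0,0],
    [137,0,0,0,0,0,0],
    [137,0,0,0,0,0,0],
    [137,0,0,0,0,0,0],
    [137,0,0,0,0,0,0],
    [137,0,0,0,0,0,0]
  ]
}}

```text
time_s: 5.95
ee_pos: [0.5475, 0.2425, 0.0901]
eef_rot: [3.141, 0.001, 2.824]
force: [-9.6, -4.5, 26.2]
grip_width: 0.0433
grip_force: 13.2
```

```bash
python3 - <<'E'
from h import *
o=ctrl.get_obs(); print(o["force"],o["ee_pos"])
X=np.array([.547+.147*.95,.2425-.147*.31,.1])
for n,(r0,r1,c0,c1) in(("side",(222,258,248,274)),("scene",(188,213,333,358))):
    a=cv2.imread(f"pics/{n}1.png",0)[r0:r1,c0:c1].astype(np.float32)
    cam=shot(n); b=cv2.cvtColor(cam[0],cv2.COLOR_RGB2GRAY)[r0:r1,c0:c1].astype(np.float32)
    h=lambda im:np.argwhere(cv2.inRange(cv2.cvtColor(im,cv2.COLOR_RGB2HSV)[r0:r1,c0:c1],(3,110,80),(20,255,255))).mean(0)
    before=np.ascontiguousarray(cv2.imread(f"pics/{n}1.png")[:,:,::-1])
    P,K=cam[3],cam[1]; pr=lambda Y:(lambda c:c[1]/c[2]*K[1,1])(P[:3,:3].T@(Y-P[:3,3]))
    s=pr(X+[0,0,.001])-pr(X); d=h(cam[0])-h(before); print(n,d.round(2),"px/mm",s.round(3),"rise mm",(d[0]/s).round(2))
E
```

```text
[-9.58149519 -4.46172187 26.21412779] [0.54746772 0.24252599 0.09008372]
side [-1.15 -0.08] px/mm -0.37 rise mm 3.11
scene [-0.75  0.16] px/mm -0.259 rise mm 2.88
```

Both cameras put the rise at about 3 mm and steady, which fits the expected 3.5 mm given the pixel resolution. The caps are on their hard stops: TCP z stays at 0.0901 (tips at 65 mm) while the force rises. The moments show the load shared evenly between the fingers. Handing in.

```bash
python3 -c "
from station import ctrl
print(ctrl.hand_in())"
```

```text
the job is handed in; nothing more can be done
None
```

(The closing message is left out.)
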